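# Free a statuette from its left-hand clamp and lever it up

### The job

The bronze hound is clamped tight to its transport board by a crank on a left-hand thread. Loosen it by pushing the crank clockwise, seen from above, until the line along its arm is over the dark line engraved on the index plate, and leave it there; only then press the raised end of the pry bar all the way down so that the statuette's base is levered up and stays raised. Leave the back edge of the base standing where it is and do not disturb the other pieces.

Things in the scene. Friction and masses are not known exactly. Their poses are not given: they have to be found in the camera images.
- board: Fixed plywood transport board 300 x 680 x 15 mm, long side (its y axis) across the robot's view, turned up to 0.2 rad; origin at the centre of its underside. From right to left on it: clamp with crank, statuette, pry bar on its fulcrum block.
- spindle (a point): Axis of the clamp's crank, mid-height of its arm. An upright spindle with a LEFT-HAND thread carries a steel toe (45 to 57 mm above the table) that holds down the statuette's plate and, above it, the crank. Toe and crank rise 3 mm per radian as the crank is turned clockwise.
- crank_tip (a point): Middle of the outer end of the crank's arm, 96 mm from the spindle axis, mid-height; x axis points outward along the arm. Dark steel bar 20 mm wide, 18 thick (59 to 77 mm above the table at the start), pale line along its top and down its end; hub 42 mm across, 34 tall. At the start it points away from the robot, along the board's x.
- crank_grip (a point): Middle of the upright round black grip on the crank's arm: 22 mm diameter, 26 mm tall from the arm's top, 83 mm from the spindle axis.
- crank (a joint): Turn of the crank in rad: 0 tight (the start; it goes no farther counter-clockwise), growing as it is turned clockwise seen from above (loosening); stop at 3.0. Stiff: about 4 N at the grip; it stays where it is left and can be turned back.
- mark (a point): On the engraved dark line of the index plate, 110 mm from the spindle axis, 37 mm above the table (plate's top); x axis points outward along the line. Index plate: fixed steel disc 84 mm across under the crank, with a tongue 30 mm wide reaching out to 120 mm; the 5 mm wide line runs along the tongue and shows past the crank's end. It lies 1.4 to 2.2 rad clockwise from the crank's start.
- lift_edge (a point): Middle of the lower edge of the marble plate on the pry bar's side, 27 mm above the table at the start. The statuette, a dark bronze sitting hound (top about 136 mm above the table), is fixed on this plate, 110 x 150 x 18 mm, with two runners 12 mm high below; about 1.4 kg, loose, standing on the board.
- back_foot (a point): Middle of the statuette's lower edge on the clamp's side, on the board (15 mm above the table); the statuette tips about this edge when it is levered up.
- pry_end (a point): Point on the pry bar's top face 15 mm short of its free (left) end, 135 mm along the bar from its pivot: press down here. Dark steel bar 24 mm wide, 12 thick; at the start it slopes up 0.22 rad from the pivot to this end (top about 72 mm above the table); its thin tip lies under the statuette's plate.
- pry_pivot (a point): The pry bar's pivot over its wooden fulcrum block, 37 mm above the table; the bar runs from it 150 mm to the left, along the board's y axis, and 85 mm to the right to its tip.
- pry (a joint): Angle of the pry bar in rad: 0 at the start (free end up), growing as the free end is pressed down; stop at 0.31 (top at the pressing point then about 31 mm above the table). Stiff: about 7 to 14 N at the free end; it stays where it is left, also under the statuette's weight. Fully down, the lift edge has risen about 21 mm.
- candlestick: Bystander: small turned brass candlestick, 52 mm foot, 70 mm tall, standing on the board beyond the statuette; origin at the centre of its underside.
- carton: Bystander: low cardboard carton 60 x 90 x 32 mm lying on the board on the robot's side of the statuette; origin at the centre of its underside.
- bowl: Bystander: small blue bowl, 72 mm across, 35 mm tall, on the board beyond the pry bar; origin at the centre of its underside.
- jar: Bystander: green glass jar, 70 mm across, 100 mm tall, left of the board; origin at the centre of its underside.
- mug: Bystander: terracotta mug, 76 mm across, 85 mm tall, right of the board; origin at the centre of its underside.
There are look-alikes about, which are no part of the job. Leave any blue or yellow look-alike of the part that bears lift_edge alone.

How it is judged:
By the outcome, as a careful person would: the job done as asked, in the order asked, and still so for the second after the job is handed in, with the robot touching nothing.
It also fails if it takes over 58 s, if anything falls off the work surface, if the arm or the gripper's body presses on something with over 40 N, if the wrist force passes 120 N, or if a joint passes its speed limit or range.

### The arm

A 6-joint arm with a two-finger parallel gripper is mounted at the origin on the work surface. World frame = base frame: x ahead of the robot, y to its left, z up, the work surface at z = 0. Lengths are in m, angles in rad, forces in N, time in s.
With the tool pointing down it reaches from about 0.25 to 0.725 m from the base axis. Payload 4 kg.
Tool frame: the origin (TCP) lies midway between the tips of the shut fingers; the grasp point (between the pads) lies 19 mm behind it; z points along the fingers, y is the line along which they close (so a half turn about z gives the same grasp; the last joint's range is limited). The gripper opens to 85 mm and grips with 20 to 120 N. Pads are 22 mm wide; open, the fingers measure 114 mm over their backs; the gripper's body (76 mm by 85 mm) begins 54 mm behind the grasp point. The pads swing forward as they close: fully open they stand 13 mm farther back than shut.
Start: joints at [-1.179, 0.241, 0.005, 1.335, 0, 1.571], TCP at [0.191, -0.462, 0.231] pointing down, gripper open.
Joint ranges: [-2.72, 2.72], [-1.05, 1.87], [-1.09, 1.28], [-1.99, 2.15], [-1.42, 1.44], [-3.14, 3.14]. Speed limits (rad/s): [2.79, 2.79, 3.14, 3.14, 3.14, 3.14].

### API

Orientations are given as a unit quaternion [x, y, z, w].
In Python, from workcell import bot gives the robot as it stands. The module is installed in compiled form; this text tells all that it offers.
- The arm moves only by the tool drive_tool, never from a script. Its arguments are lists of equal length, an entry for each row: "slide": the shift along the tool's x, y, z scaled (see below), a list of three; "rotation": the turn, a rotation vector about the tool's x, y, z scaled (see below), a list of three. A call has exactly 8 rows; each row is the pose to reach, as a shift and turn from the pose commanded when the call began, along the tool's axes at that moment; what a row does not reach only later rows make up. The controller multiplies each number of a shift by 250 mm and each number of a turn by 0.5 rad. A row lasts 1/8 s, in which the tool goes at most 62.5 mm and 10.7 degrees, less where a joint would pass 70% of its speed; a pose out of reach is approached as far as the arm can. A call with a number of a shift or a turn outside -1 to 1 is refused whole. A call with a gripper value outside its range is refused whole. "gripper" is the opening, from 0 (shut) to 1 (fully open), set as the call begins (left out, the last holds). The fingers move at their own pace and stop on an object; the grip force is fixed at half the most. Time passes only in rows, so rows that repeat a pose let the fingers close, or fill a call up. It gives the time, the measured TCP pose, the force, the opening and the grip force at its end, in the units of the state.
- bot.get_obs(): the state, without advancing time (a new reading comes with each control period).
- bot.camera(name): name is "scene" or "side" or "wrist"; returns a dict with "image" (480x640x3 uint8, red, green, blue), "z_map" (480x640 float32, m along the optical axis (not along the pixel's ray), 0 where there is no reading), "camera_matrix" (3x3 intrinsics, pixels), "xyz" and "orientation" of the camera in the world. Camera axes: x right, y up, looking along -z (the intrinsics and any distortion apply to the point x, -y, -z); pixel columns grow to the right and rows downward; lengths in m; the calibration is good to about 2 mm. A picture is of the moment at which its call begins.
- bot.job_done(): hands the job in; it is judged then, once.
The state is a dict: "clock": time; "joint_pos": joint angles; "joint_vel": joint speeds; "tau": joint torques, N m; "eef_pos": TCP position; "tool_rot": TCP orientation; "ft_force": force on the tool from outside, world axes, zero at the start; "ft_torque": the same for the moment, N m; "grip_width": finger opening in m; "grasp_force": force on a finger pad.
Only numpy, scipy, OpenCV 4.12 (cv2) and the standard library are available. Lean on these libraries where they do the work, as an engineer would, in place of code of your own. Each camera call takes 0.05 s, during which the arm holds its last target. There are 200 camera calls.

## Working session

There is one attempt and no reset: what is moved stays moved. The work goes in short steps, Python scripts to look and compute and a tool call to move; the robot and the scene stay as the last step left them, time stands still between calls to the robot, and variables do not carry over. Pictures are saved under pics/ and viewed, at most 13 in all, crops included, and the job is handed in when it is done.

Besides the shell and the picture viewer there is one more tool, called as a command line: name --argument value ..., lists and objects as JSON in quotes. drive_tool: Moves the arm, as the interface text tells. Shifts and turns lie within -1 to 1; 1 stands for 250 mm of shift or 0.5 rad of turn. Its arguments: {"type":"object","properties":{"slide":{"type":"array","items":{"type":"array","items":{"type":"number"}}},"rotation":{"type":"array","items":{"type":"array","items":{"type":"number"}}},"gripper":{"type":"number"}},"required":["slide","rotation"]}

```bash
mkdir -p pics; cat > h.py <<'E'
import numpy as np,cv2
from workcell import bot
from scipy.spatial.transform import Rotation as R
def snap(n,tag):
    c=bot.camera(n); np.savez(f'pics/{tag}.npz',**{k:np.array(v) for k,v in c.items()})
    cv2.imwrite(f'pics/{tag}.png',c['image'][:,:,::-1]); return c
def load(tag): return np.load(f'pics/{tag}.npz')
def px(c,u,v,z=None):
    """world point of pixel; by depth, or on plane height z"""
    K=c['camera_matrix']; d=np.array([(u-K[0,2])/K[0,0],-(v-K[1,2])/K[1,1],-1])
    r=R.from_quat(c['orientation']).as_matrix()@d; o=np.array(c['xyz'])
    s=float(np.median(c['z_map'][v-1:v+2,u-1:u+2])) if z is None else (z-o[2])/r[2]
    return o+s*r
E
python3 - <<'E'
from h import *
np.set_printoptions(precision=4,suppress=True)
print(bot.get_obs())
for n in ('scene','side'):
    c=snap(n,n); print({k:c[k] for k in c if k not in('image','z_map')})
E
```

```text
{'clock': 0.0, 'joint_pos': array([-1.179 ,  0.2414,  0.0037,  1.3352,  0.    ,  1.5708]), 'joint_vel': array([-0.0015,  0.0006,  0.0005,  0.0004, -0.0012,  0.0004]), 'tau': array([  0.0018, -37.2321,  25.2406,   0.0169,   0.0001,   0.    ]), 'eef_pos': array([ 0.1907, -0.4615,  0.2304]), 'tool_rot': array([ 0.9809,  0.1947, -0.0002, -0.001 ]), 'ft_force': array([1.022 , 0.0879, 0.0202]), 'ft_torque': array([ 0.0799, -0.0278, -0.0173]), 'grasp_force': 0.0, 'grip_width': 0.08535658500953387}
{'camera_matrix': array([[453.0187,   0.    , 320.2249],
       [  0.    , 453.0187, 240.2387],
       [  0.    ,   0.    ,   1.    ]]), 'xyz': array([1.3487, 0.3814, 0.7304]), 'orientation': array([0.2695, 0.3949, 0.7352, 0.4805])}
{'camera_matrix': array([[540.2154,   0.    , 314.3182],
       [  0.    , 540.2154, 241.6423],
       [  0.    ,   0.    ,   1.    ]]), 'xyz': array([-0.3841,  1.095 ,  0.9702]), 'orientation': array([-0.1526,  0.4523,  0.8345, -0.2752])}
```

View pics/scene.png

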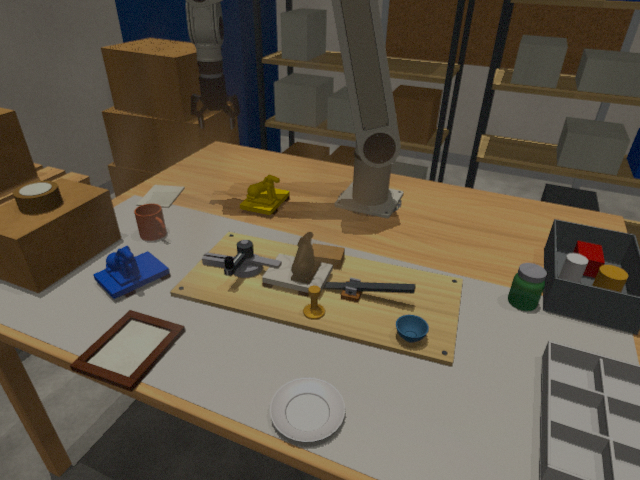

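View pics/side.png

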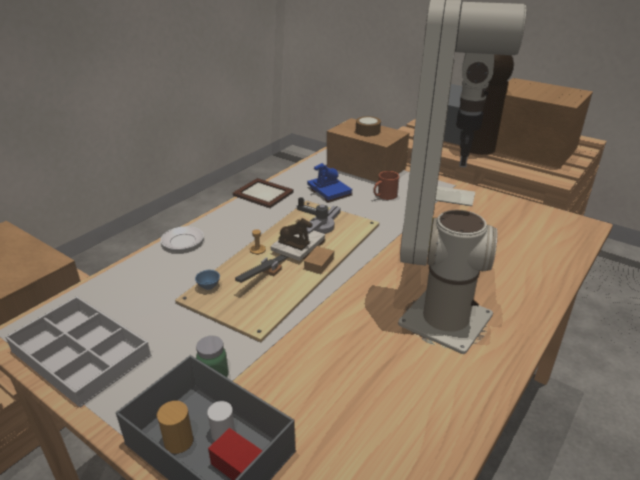

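The scene view shows the bronze hound on its marble plate at (303,265), the clamp and crank at (240,258) and the pry bar at (380,288). The candidates for the statuette are:
- bronze on the board (303,265)
- blue (130,270)
- yellow (265,195)

By the description it is the bronze one on the board. I'll check that in a close crop.

```bash
python3 - <<'E'
from h import *
im=cv2.imread('pics/scene.png')[215:365,170:370]
cv2.imwrite('pics/crop1.png',cv2.resize(im,None,fx=4,fy=4,interpolation=cv2.INTER_CUBIC))
im=cv2.imread('pics/scene.png')[215:365,300:500]
cv2.imwrite('pics/crop2.png',cv2.resize(im,None,fx=4,fy=4,interpolation=cv2.INTER_CUBIC))
E
```

```text
(no output)
```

View pics/crop1.png

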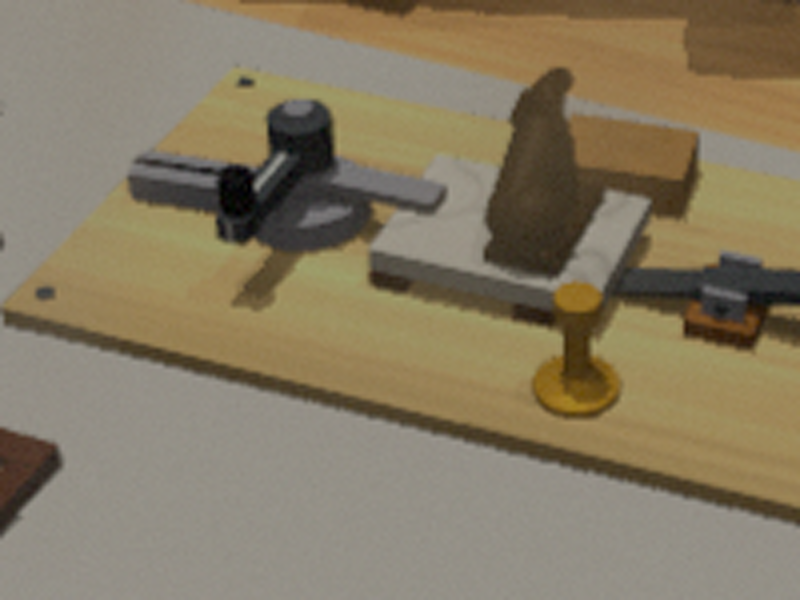

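View pics/crop2.png

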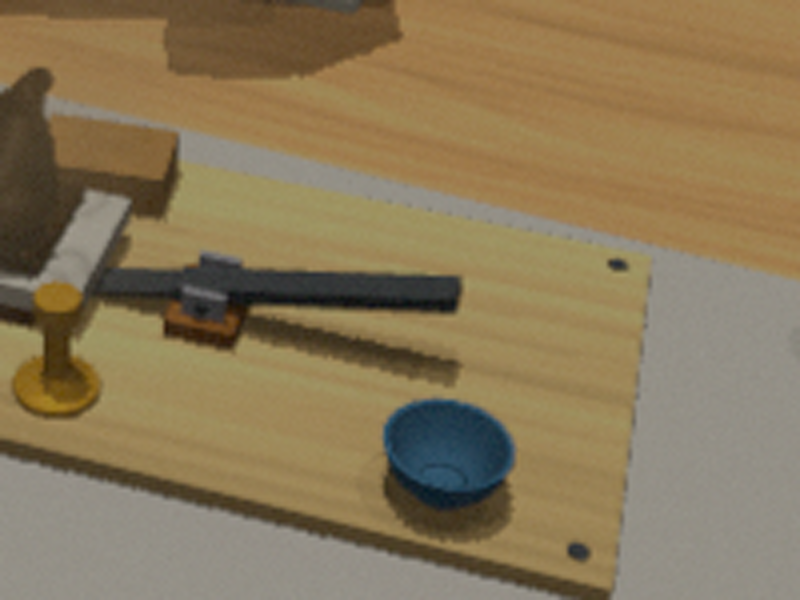

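The crop shows the bronze hound on the marble plate, with the toe on its right edge. The tongue with its dark line sits at crop (150,158)–(218,170). The hub is at (300,107), the grip at (237,170), and the pry bar's free end at crop2 (460,280). Next I turn these into positions.

```bash
python3 - <<'E'
from h import *
np.set_printoptions(precision=4,suppress=True)
class C(dict):pass
c=load('scene'); c={k:c[k] for k in c}
f=lambda u,v,z:px(c,u,v,z)
A,B,Cc,D=[f(*p,.015) for p in((231.2,235.5),(181.3,288.3),(454.5,281),(444.5,352.8))]
print('screws',A,B,Cc,D,'centre',(A+B+Cc+D)/4)
ang=lambda d:np.arctan2(d[1],d[0])
print('yaw',ang(Cc-A)-np.pi/2,ang(D-B)-np.pi/2,ang(B-A),ang(D-Cc))
print('hub top depth',px(c,245,241),'grip top',px(c,229,257), f(229.2,258,.103))
h=px(c,245,241); print('hub',f(245,241.8,h[2]))
L1,L2=f(207.5,254.5,.037),f(224.5,257.3,.037);print('line',L1,L2,ang(L1-L2), px(c,210,257))
print('pry end depth',px(c,411,286),f(413,285.5,.072),px(c,360,285),px(c,353,287))
print('bowl',px(c,411,333),'candle',f(314,289,.085),'plate mid',px(c,285,272))
E
```

```text
screws [ 0.4119 -0.2907  0.015 ] [ 0.6718 -0.2696  0.015 ] [0.3601 0.3477 0.015 ] [0.62   0.3686 0.015 ] centre [0.5159 0.039  0.015 ]
yaw 0.08101266429349718 0.08095088150545915 0.08086876282170885 0.08033793591394797
hub top depth [ 0.5324 -0.1639  0.1011] grip top [ 0.6126 -0.1596  0.104 ] [ 0.6149 -0.1577  0.103 ]
hub [ 0.5356 -0.162   0.1011]
line [ 0.5478 -0.2757  0.037 ] [ 0.5401 -0.2274  0.037 ] -1.4124484360762921 [ 0.5552 -0.2626  0.0374]
pry end depth [0.5038 0.261  0.0748] [0.4965 0.2643 0.072 ] [0.5153 0.142  0.047 ] [0.5256 0.128  0.0437]
bowl [0.5976 0.2905 0.0211] candle [0.618  0.0655 0.085 ] plate mid [ 0.5427 -0.0467  0.0464]
```

drive_tool --slide '[[0.15, -0.04, 0], [0.35, -0.08, 0], [0.55, -0.13, 0], [0.75, -0.18, 0], [0.9, -0.22, 0], [1, -0.24, 0], [1, -0.24, 0], [1, -0.24, 0]]' --rotation '[[0, 0, 0], [0, 0, 0], [0, 0, 0], [0, 0, 0], [0, 0, 0], [0, 0, 0], [0, 0, 0], [0, 0, 0]]' --gripper 0.4

```text
clock: 1.1
eef_pos: [0.3985, -0.3112, 0.2309]
tool_rot: [0.981, 0.195, -0.001, -0.0]
ft_force: [0.0, 1.1, -0.2]
grip_width: 0.0342
grasp_force: 0.0
```

drive_tool --slide '[[0.15, -0.04, 0], [0.35, -0.08, 0], [0.5, -0.13, 0], [0.6, -0.18, 0], [0.7, -0.22, 0], [0.7, -0.24, 0], [0.7, -0.24, 0], [0.7, -0.24, 0]]' --rotation '[[0, 0, 0.1], [0, 0, 0.2], [0, 0, 0.3], [0, 0, 0.4], [0, 0, 0.5], [0, 0, 0.62], [0, 0, 0.62], [0, 0, 0.62]]'

```text
clock: 2.1
eef_pos: [0.5374, -0.1899, 0.2313]
tool_rot: [0.999, 0.04, -0.0, 0.0]
ft_force: [-0.2, -0.3, 0.4]
grip_width: 0.0342
grasp_force: 0.0
```

```bash
python3 - <<'E'
from h import *
np.set_printoptions(precision=4,suppress=True)
o=bot.get_obs();print(o['clock'],o['eef_pos'],o['tool_rot'],o['grip_width'],o['ft_force'])
c=snap('wrist','w1');print(c['xyz'],c['orientation'],c['camera_matrix'])
E
```

```text
2.1 [ 0.5374 -0.1899  0.2313] [ 0.9992  0.0405 -0.0001  0.0001] 0.03419954679904342 [-0.186  -0.2735  0.4229]
[ 0.6035 -0.1842  0.3738] [-0.0991  0.091  -0.672   0.7282] [[430.9317   0.     319.184 ]
 [  0.     430.9317 242.3075]
 [  0.       0.       1.    ]]
```

View pics/w1.png

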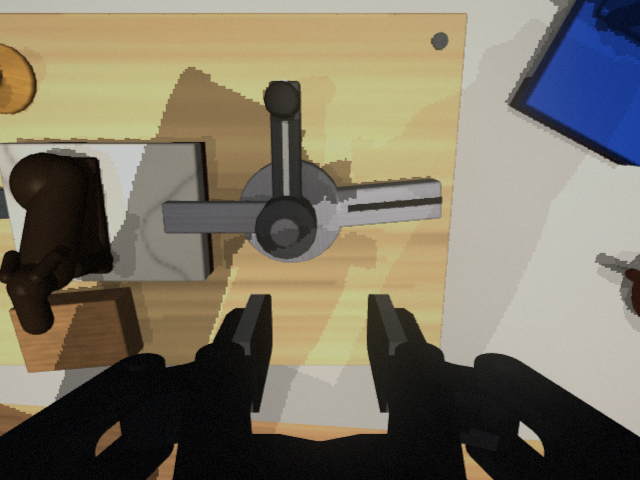

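The wrist view shows the crank pointing up in the image, with the grip top at (282,99) and the hub top at (286,231). The engraved line runs (348,208)–(441,201).

```bash
python3 - <<'E'
from h import *
np.set_printoptions(precision=4,suppress=True)
c=load('w1'); c={k:c[k] for k in c}
f=lambda u,v,z:px(c,u,v,z); ang=lambda d:np.arctan2(d[1],d[0])
g=f(282,99,.103);l1=f(348,208,.037);l2=f(441,201,.037);h=px(c,286,231);h=f(286,231,h[2])
s=g-.083*np.array([np.cos(.081),np.sin(.081),0])
print('grip',g,px(c,282,99),'hub',h,'spindle from grip',s)
p1,p2=f(285,122,.077),f(285.5,190,.077); print('pale line ang',ang(p1-p2))
print(l1,l2,'line',ang(l2-l1),'from spindle',ang(l2-s),ang(l2-h), 'tongue end dist',np.linalg.norm((l2-s)[:2]))
print('plate right edge',f(206,142,.045),f(213,280,.045))
E
```

```text
grip [ 0.6156 -0.1612  0.103 ] [ 0.6156 -0.1612  0.103 ] hub [ 0.5338 -0.1682  0.0996] spindle from grip [ 0.5328 -0.1679  0.103 ]
pale line ang 0.06685487466451835
[ 0.5406 -0.2125  0.037 ] [ 0.5521 -0.2852  0.037 ] line -1.4141738318467887 from spindle -1.407820768946706 -1.415703265070995 tongue end dist 0.11884175467544418
plate right edge [ 0.5833 -0.1016  0.045 ] [ 0.4743 -0.1084  0.045 ]
```

drive_tool --slide '[[0.16, -0.05, 0], [0.32, -0.09, 0], [0.32, -0.09, 0.12], [0.32, -0.09, 0.26], [0.32, -0.09, 0.4], [0.32, -0.09, 0.52], [0.32, -0.09, 0.58], [0.32, -0.09, 0.59]]' --rotation '[[0, 0, 0], [0, 0, 0], [0, 0, 0], [0, 0, 0], [0, 0, 0], [0, 0, 0], [0, 0, 0], [0, 0, 0]]' --gripper 0.5

```text
clock: 3.15
eef_pos: [0.6151, -0.1603, 0.083]
tool_rot: [0.999, 0.041, -0.001, -0.0]
ft_force: [-0.3, -0.8, -0.2]
grip_width: 0.0424
grasp_force: 0.0
```

```bash
cat > arc.py <<'E'
from h import *
import sys
# crank angle of tool positions -> rows from the present pose; args: angles(deg), z
def rows(phis,zs,S=np.array([.533,-.168]),r=.083):
    o=bot.get_obs(); q=R.from_quat(o['tool_rot']); p=o['eef_pos']; x=q.as_matrix()[:,0]; psi=np.arctan2(x[1],x[0])
    print(o['clock'],p,'psi',round(psi,3),o['ft_force'])
    for ph,z in zip(phis,zs):
        a=.081-ph; t=np.array([*(S+r*np.array([np.cos(a),np.sin(a)])),z])
        print(round(ph,3),(q.inv().apply(t-p)/.25).round(3).tolist(),round((psi-a)/.5,3))
E
python3 - <<'E'
from arc import *
rows(np.linspace(.07,.56,8),[.083]*8)
E
```

```text
3.15 [ 0.615137   -0.16026174  0.08301334] psi 0.081 [-0.34302809 -0.75922357 -0.16846241]
0.07 [0.001, 0.027, 0.0] 0.141
0.14 [-0.001, 0.051, 0.0] 0.281
0.21 [-0.005, 0.073, 0.0] 0.421
0.28 [-0.011, 0.096, 0.0] 0.561
0.35 [-0.018, 0.118, 0.0] 0.701
0.42 [-0.027, 0.14, 0.0] 0.841
0.49 [-0.037, 0.161, 0.0] 0.981
0.56 [-0.049, 0.181, 0.0] 1.121
```

drive_tool --slide '[[0.001, 0.027, 0], [-0.001, 0.051, 0], [-0.005, 0.073, -0.002], [-0.011, 0.096, -0.003], [-0.018, 0.118, -0.004], [-0.027, 0.14, -0.005], [-0.037, 0.161, -0.006], [-0.037, 0.161, -0.006]]' --rotation '[[0, 0, 0.14], [0, 0, 0.28], [0, 0, 0.42], [0, 0, 0.56], [0, 0, 0.7], [0, 0, 0.84], [0, 0, 0.98], [0, 0, 0.98]]'

```text
clock: 4.15
eef_pos: [0.6022, -0.2252, 0.0873]
tool_rot: [0.983, -0.182, 0.003, -0.009]
ft_force: [-0.3, -0.1, -0.1]
grip_width: 0.0427
grasp_force: 0.0
```

```bash
python3 - <<'E'
from arc import *
o=bot.get_obs(); print(o['grip_width'])
rows(np.linspace(.56,.98,7),[.086]*7)
E
```

```text
0.04266351963778159
4.15 [ 0.60221095 -0.22517948  0.08729174] psi -0.366 [-0.27542528 -0.12459921 -0.08293182]
0.56 [-0.01, -0.077, 0.007] 0.226
0.63 [-0.014, -0.054, 0.006] 0.366
0.7 [-0.019, -0.031, 0.006] 0.506
0.77 [-0.026, -0.009, 0.005] 0.646
0.84 [-0.034, 0.013, 0.005] 0.786
0.91 [-0.043, 0.034, 0.004] 0.926
0.98 [-0.054, 0.054, 0.004] 1.066
```

```bash
python3 - <<'E'
from h import *
np.set_printoptions(precision=4,suppress=True)
o=bot.get_obs();print(o)
c=snap('wrist','w2')
o=bot.get_obs();print(o['eef_pos'],o['tool_rot'],o['joint_vel'],o['ft_force'])
E
```

```text
{'clock': 4.15, 'joint_pos': array([-0.367 ,  0.6072,  0.1833,  1.1435,  0.0193,  3.1404]), 'joint_vel': array([ 0.0205,  0.0027, -0.0139,  0.0093, -0.0176,  0.0004]), 'tau': array([ -0.4856, -51.9486,  23.6029,  -0.0752,   0.1379,   0.0068]), 'eef_pos': array([ 0.6022, -0.2252,  0.0873]), 'tool_rot': array([ 0.9833, -0.1819,  0.0035, -0.0092]), 'ft_force': array([-0.2754, -0.1246, -0.0829]), 'ft_torque': array([-0.0311,  0.0446,  0.0353]), 'grasp_force': 0.0, 'grip_width': 0.04266351963778159}
[ 0.6018 -0.2246  0.0869] [ 0.9834 -0.1814  0.0028 -0.0091] [ 0.0153  0.0056 -0.0146  0.0016 -0.0041  0.0009] [ 0.1999 -0.0956  0.5107]
```

View pics/w2.png

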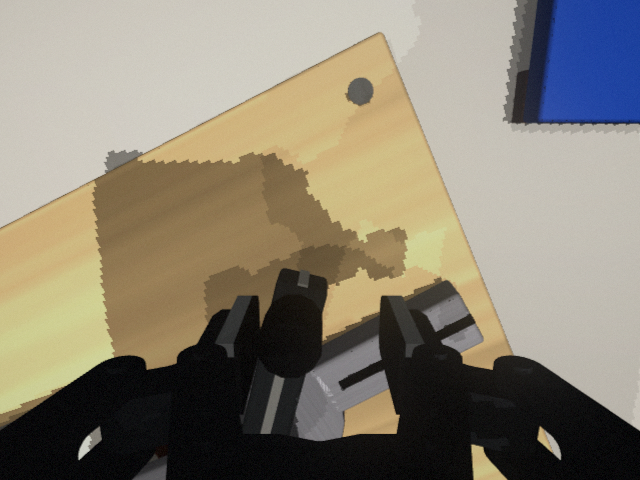

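The view shows the crank already partly turned, with its grip at (292,310) between the fingers. The engraved line is at (340,385)–(475,320). Joint 6 has reached its limit, so I'll lift off, turn the tool back by most of a half turn and continue from there.

drive_tool --slide '[[0, 0, -0.1], [0, 0, -0.22], [0, 0, -0.34], [0, 0, -0.36], [0, 0, -0.36], [0, 0, -0.36], [0, 0, -0.36], [0, 0, -0.36]]' --rotation '[[0, 0, 0], [0, 0, 0], [0, 0, -0.2], [0, 0, -0.4], [0, 0, -0.6], [0, 0, -0.8], [0, 0, -1], [0, 0, -1]]'

```text
clock: 5.2
eef_pos: [0.6007, -0.2248, 0.1759]
tool_rot: [0.998, 0.068, 0.004, -0.009]
ft_force: [0.2, 0.7, 0.1]
grip_width: 0.0427
grasp_force: 0.0
```

drive_tool --slide '[[0, 0, 0], [0, 0, 0], [0, 0, 0], [0, 0, 0], [0, 0, 0], [0, 0, 0], [0, 0, 0], [0, 0, 0]]' --rotation '[[0, 0, -0.2], [0, 0, -0.4], [0, 0, -0.6], [0, 0, -0.8], [0, 0, -1], [0, 0, -1], [0, 0, -1], [0, 0, -1]]'

```text
clock: 6.2
eef_pos: [0.6006, -0.2251, 0.1754]
tool_rot: [0.95, 0.312, 0.006, -0.008]
ft_force: [-0.9, 0.4, 0.0]
grip_width: 0.0428
grasp_force: 0.0
```

drive_tool --slide '[[0, 0, 0], [0, 0, 0], [0, 0, 0], [0, 0, 0], [0, 0, 0], [0, 0, 0], [0, 0, 0], [0, 0, 0]]' --rotation '[[0, 0, -0.2], [0, 0, -0.4], [0, 0, -0.6], [0, 0, -0.8], [0, 0, -1], [0, 0, -1], [0, 0, -1], [0, 0, -1]]'

```text
clock: 7.2
eef_pos: [0.6006, -0.2252, 0.1753]
tool_rot: [0.843, 0.537, 0.008, -0.006]
ft_force: [-0.3, 0.2, -0.4]
grip_width: 0.043
grasp_force: 0.0
```

drive_tool --slide '[[0, 0, 0], [0, 0, 0], [0, 0, 0], [0, 0, 0], [0, 0, 0], [0, 0, 0], [0, 0, 0], [0, 0, 0]]' --rotation '[[0, 0, -0.2], [0, 0, -0.4], [0, 0, -0.6], [0, 0, -0.8], [0, 0, -1], [0, 0, -1], [0, 0, -1], [0, 0, -1]]'

```text
clock: 8.2
eef_pos: [0.6006, -0.2252, 0.1753]
tool_rot: [0.684, 0.729, 0.009, -0.004]
ft_force: [0.5, 0.4, -0.3]
grip_width: 0.0425
grasp_force: 0.0
```

drive_tool --slide '[[0, 0, 0], [0, 0, 0], [0, 0, 0], [0, 0, 0], [0, 0, 0], [0, 0, 0], [0, 0, 0], [0, 0, 0]]' --rotation '[[0, 0, -0.2], [0, 0, -0.4], [0, 0, -0.6], [0, 0, -0.8], [0, 0, -1], [0, 0, -1], [0, 0, -1], [0, 0, -1]]'

```text
clock: 9.2
eef_pos: [0.6006, -0.2252, 0.1753]
tool_rot: [0.482, 0.876, 0.01, -0.002]
ft_force: [-0.4, 0.1, 0.2]
grip_width: 0.0429
grasp_force: 0.0
```

```bash
python3 - <<'E'
from h import *
np.set_printoptions(precision=4,suppress=True)
o=bot.get_obs();print(o['clock'],o['eef_pos'],o['tool_rot'],o['joint_pos'],o['grip_width'])
M=R.from_quat(o['tool_rot']).as_matrix();print('psi',np.arctan2(M[1,0],M[0,0]))
# crank angle from the last picture (arm top at about 79 mm)
c=load('w2'); c={k:c[k] for k in c}
a,b=px(c,303,279,.079),px(c,270,410,.079); d=a-b; s=a-[.533,-.168,0]
print('end',a,'angle',np.arctan2(d[1],d[0]),np.arctan2(s[1],s[0]))
# scene view: bring back pixels near the grip by height
c=snap('scene','s2'); im=c['image']
vv,uu=np.mgrid[215:290,190:290]; P=[(u,v,px(c,u,v)) for v,u in zip(vv.ravel(),uu.ravel())]
G=np.array([p for u,v,p in P if .1<p[2]<.112 and .035<np.hypot(p[0]-.533,p[1]+.168)<.11])
print('grip',len(G),G.mean(0) if len(G) else '')
E
```

```text
9.2 [ 0.6006 -0.2252  0.1753] [ 0.4823  0.8759  0.0096 -0.0015] [-0.3679  0.5516  0.3235  1.3432  0.0195  0.6387] 0.04287405132528136
psi 2.13499980670481
end [ 0.6142 -0.2234  0.079 ] angle -0.6086296256871461 -0.5989396879266884
grip 46 [ 0.604  -0.2108  0.1043]
```

```bash
python3 - <<'E'
from arc import *
rows([.68,.68],[.12,.086])
E
```

```text
9.25 [ 0.60057656 -0.22518957  0.17531076] psi 2.135 [-0.19049881 -0.31589915 -0.08900801]
0.68 [0.03, 0.022, 0.222] 5.468
0.68 [0.029, 0.02, 0.358] 5.468
```

drive_tool --slide '[[0.03, 0.022, 0.03], [0.03, 0.022, 0.1], [0.03, 0.022, 0.17], [0.03, 0.022, 0.24], [0.03, 0.021, 0.3], [0.03, 0.02, 0.34], [0.03, 0.02, 0.355], [0.03, 0.02, 0.355]]' --rotation '[[0, 0, 0], [0, 0, 0], [0, 0, 0], [0, 0, 0], [0, 0, 0], [0, 0, 0], [0, 0, 0], [0, 0, 0]]'

```text
clock: 10.25
eef_pos: [0.6015, -0.2146, 0.0868]
tool_rot: [0.482, 0.876, 0.01, -0.001]
ft_force: [-0.6, 0.7, 0.6]
grip_width: 0.0427
grasp_force: 0.0
```

```bash
python3 - <<'E'
from arc import *
rows(np.linspace(.78,1.48,8),np.linspace(.086,.0885,8))
E
```

```text
10.25 [ 0.60146549 -0.21456714  0.08679661] psi 2.136 [-0.60678246  0.67224673  0.64811137]
0.78 [-0.013, -0.031, 0.003] 5.67
0.88 [-0.021, -0.063, 0.001] 5.87
0.98 [-0.026, -0.096, -0.001] 6.07
1.08 [-0.028, -0.129, -0.003] 6.27
1.18 [-0.027, -0.162, -0.005] 6.47
1.28 [-0.022, -0.195, -0.007] 6.67
1.38 [-0.014, -0.227, -0.009] 6.87
1.48 [-0.003, -0.259, -0.011] 7.07
```

drive_tool --slide '[[-0.013, -0.031, 0.002], [-0.021, -0.063, 0], [-0.026, -0.096, -0.001], [-0.028, -0.129, -0.003], [-0.027, -0.162, -0.005], [-0.022, -0.195, -0.007], [-0.014, -0.227, -0.009], [-0.003, -0.259, -0.011]]' --rotation '[[0, 0, 0], [0, 0, 0], [0, 0, 0], [0, 0, 0], [0, 0, 0], [0, 0, 0], [0, 0, 0], [0, 0, 0]]'

```text
clock: 11.25
eef_pos: [0.5493, -0.2512, 0.0901]
tool_rot: [0.482, 0.876, 0.01, 0.002]
ft_force: [5.9, -0.1, -0.9]
grip_width: 0.0428
grasp_force: 2.0
```

```bash
python3 - <<'E'
from arc import *
rows([1.5,1.56,1.62],[.0885]*3)
c=snap('scene','s3'); w=snap('wrist','w3')
im=c['image'][225:285,190:270,::-1]
a=cv2.resize(im,(560,420),interpolation=cv2.INTER_CUBIC)
b=cv2.resize(w['image'][:,:,::-1],(560,420))[:, :]
o=np.hstack([a[:, :],b]);o=cv2.resize(o,(800,300));cv2.imwrite('pics/m3.png',o)
E
```

```text
11.25 [ 0.54927743 -0.25124342  0.09013602] psi 2.135 [ 5.90899289 -0.12707548 -0.89824478]
1.5 [0.012, -0.01, 0.006] 7.109
1.56 [0.021, -0.028, 0.006] 7.229
1.62 [0.03, -0.046, 0.006] 7.349
```

View pics/m3.png

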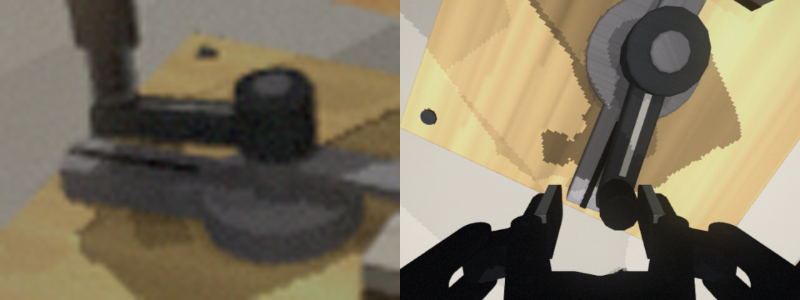

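The crank is pushed against the left finger and sits just short of the line. In the wrist half the pale line runs (651,96)–(627,172) and the engraved line (598,165)–(585,205). I need an enlarged crop for the exact angle.

```bash
cat > crop.py <<'E'
from h import *
import sys
t,u,v,w,h,s=sys.argv[1],*map(int,sys.argv[2:7])
im=cv2.imread(f'pics/{t}.png')[v:v+h,u:u+w]
im=cv2.convertScaleAbs(cv2.resize(im,None,fx=s,fy=s,interpolation=cv2.INTER_CUBIC),alpha=1.4)
cv2.imwrite(f'pics/{t}_c.png',im)
E
python3 crop.py w3 250 60 220 300 2
```

```text
(no output)
```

View pics/w3_c.png

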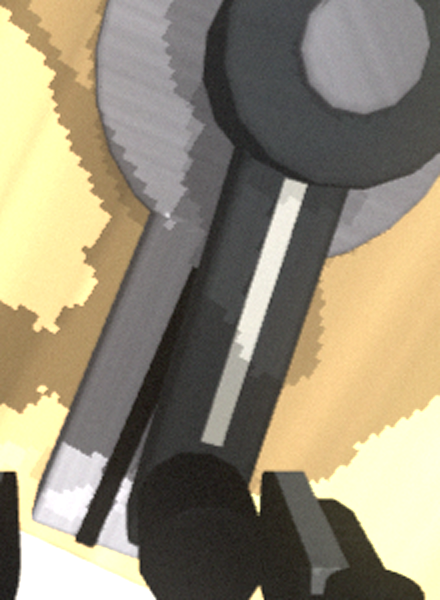

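The crop shows the pale line (295,180)–(213,444), the left edge of the engraved line (194,268)–(78,540) and the line's outer end centred at (87,542). The crank is just short of the line.

```bash
python3 - <<'E'
from arc import *
np.set_printoptions(precision=4,suppress=True)
c=load('w3'); c={k:c[k] for k in c}
f=lambda x,y,z:px(c,x/2+250,y/2+60,z); ang=lambda d:np.arctan2(d[1],d[0])
p,q=f(213,444,.0812),f(295,180,.0812); e1,e0=f(78,540,.037),f(194,268,.037); m=f(87,542,.037); t1,t0=f(35,520,.037),f(150,220,.037)
h=px(c,433,86);S=f(366,50,h[2]); print('hub',S,'dist m',np.linalg.norm((m-S)[:2]),ang(m-S))
print('pale',p,q,ang(p-q),ang(p-S),'line edge',ang(e1-e0),'tongue edge',ang(t1-t0),'depth check',px(c,355,240)[2],px(c,300,310)[2])
E
```

```text
hub [ 0.5333 -0.1675  0.0995] dist m 0.1189788304155308 -1.396555802658372
pale [ 0.5535 -0.2352  0.0812] [ 0.5387 -0.1872  0.0812] -1.2724626346607257 -1.281671762623961 line edge -1.3955434585238553 tongue edge -1.374131899679476 depth check 0.08083574577919647 0.03762937457239296
```

drive_tool --slide '[[0.004, -0.008, 0], [0.008, -0.016, 0], [0.012, -0.024, 0], [0.015, -0.031, 0], [0.018, -0.037, 0], [0.018, -0.037, 0], [0.018, -0.037, 0], [0.018, -0.037, 0]]' --rotation '[[0, 0, 0], [0, 0, 0], [0, 0, 0], [0, 0, 0], [0, 0, 0], [0, 0, 0], [0, 0, 0], [0, 0, 0]]'

```text
clock: 12.35
eef_pos: [0.5365, -0.2509, 0.0882]
tool_rot: [0.482, 0.876, 0.01, -0.002]
ft_force: [3.0, -0.1, 1.4]
grip_width: 0.0425
grasp_force: 1.4
```

```bash
python3 - <<'E'
from arc import *
snap('wrist','w4')
E
python3 crop.py w4 230 60 240 300 2
```

```text
(no output)
```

View pics/w4_c.png

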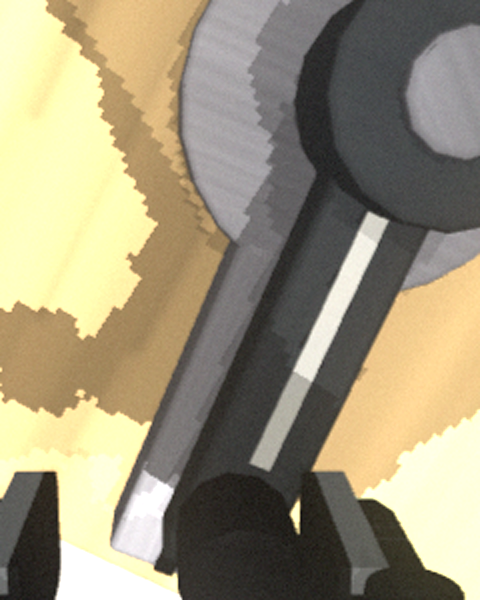

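The pale line now runs (375,215)–(262,468) and the tongue's left edge (235,245)–(113,545), so the two are close to parallel.

```bash
python3 - <<'E'
from h import *
np.set_printoptions(precision=4,suppress=True)
c=load('w4'); c={k:c[k] for k in c}
f=lambda x,y,z:px(c,x/2+230,y/2+60,z); ang=lambda d:np.arctan2(d[1],d[0])
p,q=f(262,468,.0815),f(375,215,.0815); t1,t0=f(113,545,.037),f(235,245,.037)
print('pale',ang(p-q),'from spindle',ang(p-np.array([.533,-.1677,0])),'tongue edge',ang(t1-t0), p,q)
E
```

```text
pale -1.3828852082211143 from spindle -1.3947476736138766 tongue edge -1.379803268937045 [ 0.5454 -0.2372  0.0815] [ 0.536  -0.188   0.0815]
```

drive_tool --slide '[[0, 0.02, 0], [0, 0.03, -0.02], [0, 0.03, -0.12], [0, 0.03, -0.24], [0, 0.03, -0.36], [0, 0.03, -0.48], [0, 0.03, -0.55], [0, 0.03, -0.55]]' --rotation '[[0, 0, 0], [0, 0, 0], [0, 0, 0], [0, 0, 0], [0, 0, 0], [0, 0, 0], [0, 0, 0], [0, 0, 0]]'

```text
clock: 13.4
eef_pos: [0.5428, -0.2499, 0.2275]
tool_rot: [0.482, 0.876, 0.01, -0.0]
ft_force: [0.3, -1.4, -1.1]
grip_width: 0.0426
grasp_force: 0.0
```

```bash
python3 - <<'E'
from h import *
c=snap('wrist','w5');print(c['xyz'])
E
python3 crop.py w5 200 0 260 300 2
```

```text
[ 0.50444501 -0.19522493  0.37059209]
```

View pics/w5_c.png

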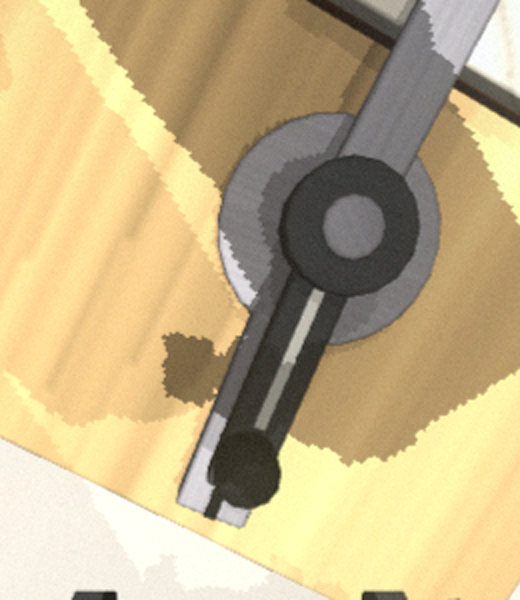

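The lifted view shows the pale line (317,290)–(261,428), the grip top at (249,466) and the hub top at (354,226). The line's end is at (212,512) and the tongue's left edge runs (248,310)–(178,500).

```bash
python3 - <<'E'
from h import *
np.set_printoptions(precision=4,suppress=True)
c=load('w5'); c={k:c[k] for k in c}
f=lambda x,y,z:px(c,x/2+200,y/2,z); ang=lambda d:np.arctan2(d[1],d[0])
hz=px(c,377,113)[2];H=f(354,226,hz);D=f(329,228,.037)
p,q=f(261,428,.0815),f(317,290,.0815);m=f(212,512,.037);g=f(249,466,.1075)
S=np.array([.533,-.168,0])
print('hub',H,'disc',D);print('pale',ang(p-q),ang(p-H),'grip',g,ang(g-H),'mark',ang(m-H),ang(m-D),'tongue',ang(f(178,500,.037)-f(248,310,.037)))
# pry bar etc from scene/w1 pictures
s=load('scene'); s={k:s[k] for k in s}
yv=np.array([-np.sin(.081),np.cos(.081)]); 
P=np.array([px(s,u,v) for v in range(275,298) for u in range(335,417)])
rel=P[:,:2]-[.5159,.039]; bx=rel@[np.cos(.081),np.sin(.081)]; by=rel@yv
k=(P[:,2]>.04)&(P[:,2]<.08)&(by>.12)
hi=k&(P[:,2]>.055)
print('bar board x range',np.percentile(bx[hi],[2,50,98]),'by max',np.percentile(by[hi],[50,99,100]))
E
```

```text
hub [ 0.533  -0.1671  0.1004] disc [ 0.5322 -0.1661  0.037 ]
pale -1.3809913028558487 -1.3949226588382118 grip [ 0.545  -0.2453  0.1075] -1.417544039005775 mark -1.3948397905182082 -1.3898730207724908 tongue -1.36324036143203
bar board x range [-0.0027  0.0131  0.0199] by max [0.1882 0.231  0.2317]
```

The crank is on the line: its pale line measures −1.39 rad and the mark −1.39 rad. Next I shut the gripper and go to the pry bar.

drive_tool --slide '[[0.08, 0.05, 0], [0.22, 0.13, 0], [0.38, 0.22, 0], [0.54, 0.31, 0], [0.68, 0.39, 0], [0.8, 0.46, 0], [0.87, 0.5, 0], [0.87, 0.5, 0]]' --rotation '[[0, 0, -0.1], [0, 0, -0.3], [0, 0, -0.5], [0, 0, -0.7], [0, 0, -0.9], [0, 0, -1], [0, 0, -1], [0, 0, -1]]' --gripper 0

```text
clock: 14.45
eef_pos: [0.5301, 0.0032, 0.2295]
tool_rot: [0.248, 0.969, 0.009, -0.0]
ft_force: [0.9, 0.8, -1.5]
grip_width: 0.0003
grasp_force: 0.0
```

drive_tool --slide '[[0.05, 0.08, 0], [0.15, 0.21, 0], [0.26, 0.37, 0], [0.37, 0.53, 0], [0.47, 0.67, 0], [0.55, 0.78, 0], [0.59, 0.84, 0], [0.59, 0.84, 0]]' --rotation '[[0, 0, -0.1], [0, 0, -0.3], [0, 0, -0.5], [0, 0, -0.7], [0, 0, -0.9], [0, 0, -1], [0, 0, -1], [0, 0, -1]]'

```text
clock: 15.45
eef_pos: [0.5039, 0.2563, 0.2344]
tool_rot: [0.003, 1.0, 0.009, 0.003]
ft_force: [-0.1, -1.2, -0.3]
grip_width: 0.0002
grasp_force: 0.0
```

```bash
python3 - <<'E'
from h import *
np.set_printoptions(precision=4,suppress=True)
o=bot.get_obs();print(o['clock'],o['eef_pos'],o['joint_pos'],o['ft_force'])
q=R.from_quat(o['tool_rot']);M=q.as_matrix();print('psi',np.arctan2(M[1,0],M[0,0]),M[:,2])
c=snap('wrist','w6')
v,u=np.mgrid[0:480:2,0:640:2]; P=np.array([px(c,a,b) if c['z_map'][b,a]>0 else [0,0,9] for a,b in zip(np.clip(u.ravel(),1,638),np.clip(v.ravel(),1,478))])
rel=P[:,:2]-[.5159,.039];bx=rel@[np.cos(.081),np.sin(.081)];by=rel@[-np.sin(.081),np.cos(.081)]
k=(P[:,2]>.055)&(P[:,2]<.08)&(by>.12)&(by<.26)&(abs(bx)<.05)
print(k.sum(),np.percentile(bx[k],[1,50,99]) if k.any() else'',by[k].max() if k.any() else '')
t=np.array([.5068,.256,.085]);print('to go',q.inv().apply(t-o['eef_pos'])/.25)
E
```

```text
15.45 [0.5039 0.2563 0.2344] [0.4636 0.3599 0.1774 1.3754 0.013  0.4688] [-0.0756 -1.1922 -0.2909]
psi 3.1364091756370875 [ 0.0058  0.0174 -0.9998]
1033 [-0.0061  0.0048  0.0175] 0.2304456243944748
to go [-0.0082 -0.0116  0.5976]
```

View pics/w6.png

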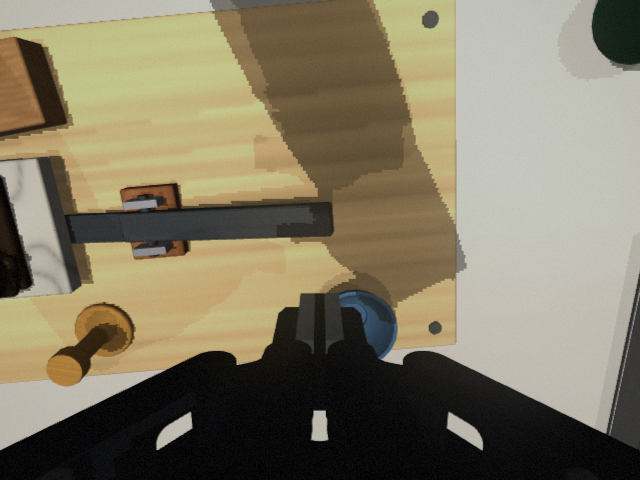

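The view shows the bar with its free end at (332,219) and the shut fingertips above the pressing point. The bowl stays clear. I'll descend to just above the bar and then press.

drive_tool --slide '[[0, -0.005, 0.08], [0, -0.01, 0.22], [0, -0.014, 0.36], [0, -0.016, 0.48], [0, -0.018, 0.56], [0, -0.018, 0.6], [0, -0.018, 0.61], [0, -0.018, 0.61]]' --rotation '[[0, 0, -0.05], [0, 0, -0.1], [0, 0, -0.17], [0, 0, -0.17], [0, 0, -0.17], [0, 0, -0.17], [0, 0, -0.17], [0, 0, -0.17]]'

```text
clock: 16.5
eef_pos: [0.5057, 0.2543, 0.0832]
tool_rot: [-0.039, 0.999, 0.009, 0.004]
ft_force: [0.3, -0.3, -0.3]
grip_width: 0.0002
grasp_force: 0.0
```

drive_tool --slide '[[0, 0, 0.02], [0, 0, 0.045], [0, 0, 0.07], [0, 0, 0.095], [0, 0, 0.115], [0, 0, 0.135], [0, 0, 0.15], [0, 0, 0.15]]' --rotation '[[0, 0, 0], [0, 0, 0], [0, 0, 0], [0, 0, 0], [0, 0, 0], [0, 0, 0], [0, 0, 0], [0, 0, 0]]'

```text
clock: 17.5
eef_pos: [0.5063, 0.2583, 0.0469]
tool_rot: [-0.041, 0.999, 0.012, 0.005]
ft_force: [-1.5, 4.9, 7.2]
grip_width: 0.0003
grasp_force: 3.8
```

drive_tool --slide '[[0, -0.005, 0.01], [0, -0.008, 0.02], [0, -0.01, 0.03], [0, -0.012, 0.04], [0, -0.012, 0.05], [0, -0.012, 0.06], [0, -0.012, 0.066], [0, -0.012, 0.07]]' --rotation '[[0, 0, 0], [0, 0, 0], [0, 0, 0], [0, 0, 0], [0, 0, 0], [0, 0, 0], [0, 0, 0], [0, 0, 0]]'

```text
clock: 18.5
eef_pos: [0.507, 0.2573, 0.0315]
tool_rot: [-0.041, 0.999, 0.014, 0.006]
ft_force: [-7.1, 6.1, 23.2]
grip_width: -0.0001
grasp_force: 11.8
```

drive_tool --slide '[[0, 0, 0.003], [0, 0, 0.006], [0, 0, 0.006], [0, 0, 0.006], [0, 0, 0.006], [0, 0, 0.006], [0, 0, 0.006], [0, 0, 0.006]]' --rotation '[[0, 0, 0], [0, 0, 0], [0, 0, 0], [0, 0, 0], [0, 0, 0], [0, 0, 0], [0, 0, 0], [0, 0, 0]]'

```text
clock: 19.5
eef_pos: [0.507, 0.2573, 0.0314]
tool_rot: [-0.041, 0.999, 0.014, 0.006]
ft_force: [-8.6, 5.0, 26.9]
grip_width: -0.0001
grasp_force: 13.6
```

drive_tool --slide '[[0, 0, -0.02], [0, 0, -0.06], [0, 0, -0.15], [0, 0, -0.3], [0, 0, -0.45], [0, 0, -0.6], [0, 0, -0.7], [0, 0, -0.7]]' --rotation '[[0, 0, 0], [0, 0, 0], [0, 0, 0], [0, 0, 0], [0, 0, 0], [0, 0, 0], [0, 0, 0], [0, 0, 0]]'

```text
clock: 20.5
eef_pos: [0.5058, 0.2495, 0.2029]
tool_rot: [-0.039, 0.999, 0.01, 0.006]
ft_force: [-0.2, 0.7, -0.5]
grip_width: -0.0002
grasp_force: 0.0
```

```bash
python3 - <<'E'
from h import *
np.set_printoptions(precision=4,suppress=True)
c=snap('scene','s7'); w=snap('wrist','w7'); o=bot.get_obs(); print(o['clock'],o['eef_pos'])
s=load('scene')
# pry end, plate heights before/after
yaw=.081
def top(c,bx0,by0,r=.006):
    c={k:c[k] for k in ('image','z_map','camera_matrix','xyz','orientation')}
    P=np.array([px(c,u,v) for v in range(215,330) for u in range(190,440)])
    rel=P[:,:2]-[.5159,.039];bx=rel@[np.cos(yaw),np.sin(yaw)];by=rel@[-np.sin(yaw),np.cos(yaw)]
    k=(abs(bx-bx0)<r)&(abs(by-by0)<r); return k.sum(),np.median(P[k,2]) if k.any() else None
for n,b in dict(pryend=(.006,.2155),bar_mid=(.006,.16),plate_left=(.03,-.04),plate_right=(.04,-.13)).items(): print(n,top(s,*b),top(c,*b))
a=cv2.resize(c['image'][210:360,170:440,::-1],None,fx=2.9,fy=2.9,interpolation=cv2.INTER_CUBIC)
cv2.imwrite('pics/s7c.png',a)
E
```

```text
20.6 [0.5042 0.2489 0.2   ]
pryend (np.int64(33), np.float64(0.017134123118406785)) (np.int64(24), np.float64(0.03255532974601344))
bar_mid (np.int64(34), np.float64(0.01646987434617886)) (np.int64(21), np.float64(0.03735373329590108))
plate_left (np.int64(16), np.float64(0.09514089000723303)) (np.int64(16), np.float64(0.10837498876526591))
plate_right (np.int64(10), np.float64(0.045143152127623876)) (np.int64(12), np.float64(0.04623945477820368))
```

View pics/s7c.png

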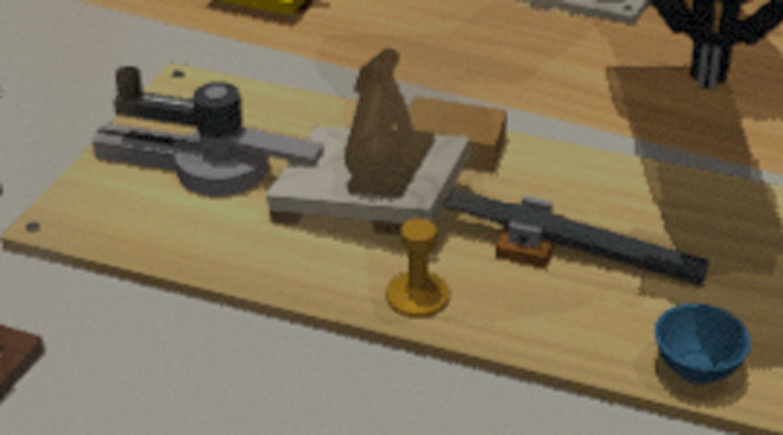

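The picture shows the bar fully down (end at (705,268)), the plate tilted up on its side, the crank over the tongue and the bystanders where they were. The robot is clear, so I'll hand in.

```bash
python3 -c "
from workcell import bot
print(bot.job_done())"
```

```text
the job is handed in; nothing more can be done
None
```

I handed the job in at about 21 s: the crank was within about 0.02 rad of the engraved line, then the pry bar was pressed to its stop, and the hound's base stays raised with the other pieces where they were; the hand-in gave no verdict.

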